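# Count to the third gap and load the test cassette

### The arm

A 6-joint arm with a two-finger parallel gripper is mounted at the origin on the work surface. World frame = base frame: x ahead of the robot, y to its left, z up, the work surface at z = 0. Lengths are in m, angles in rad, forces in N, time in s.
With the tool pointing down it reaches from about 0.25 to 0.725 m from the base axis. Payload 4 kg.
Tool frame: the origin (TCP) lies on the centre line of the jaws, within the pads' length; the fingertips stand 17 mm ahead of it and the grasp point (between the pads) lies 2 mm behind it; z points along the fingers, y is the line along which they close (so a half turn about z gives the same grasp; the last joint's range is limited). The gripper opens to 85 mm and grips with 20 to 120 N. Pads are 22 mm wide; open, the fingers measure 114 mm over their backs; the gripper's body (76 mm by 85 mm) begins 54 mm behind the grasp point. The pads swing forward as they close: fully open they stand 13 mm farther back than shut.
Start: joints at [-1.136, 0.241, 0.005, 1.335, 0, 1.571], TCP at [0.211, -0.453, 0.248] pointing down, gripper open.
Joint ranges: [-2.72, 2.72], [-1.05, 1.87], [-1.09, 1.28], [-1.99, 2.15], [-1.42, 1.44], [-3.14, 3.14]. Speed limits (rad/s): [2.79, 2.79, 3.14, 3.14, 3.14, 3.14].

### API

Orientations are given as a unit quaternion [x, y, z, w].
In Python, from workcell import get_obs, imaging, order gives the robot as it stands.
- The arm moves only by the tool apply_moves, never from a script. Its argument "targets" is a list that holds one entry, the list of rows, each a list of 5 numbers: the shift along the world's x, y, z in units of 40 mm (1.0 is 40 mm), then the turn about the world's z in degrees, then the gripper command: -1 is shut, 1 is fully open, values between are in proportion. In form: [[[dx, dy, dz, turn, fingers], ...]]. A call has 1 to 8 rows; each row shifts and turns the commanded pose from where the row before left it; what a row does not reach is not made up. A row lasts 1/12 s, in which the tool goes at most 41.7 mm and 7.16 degrees, less where a joint would pass 70% of its speed; a pose out of reach is approached as far as the arm can. A call is refused whole if a number of a shift passes 1 or a number of a turn 7.16, either way. A call with a gripper value outside its range is refused whole. The fingers move at their own pace and stop on an object; the grip force is fixed at half the most. Time passes only in rows, so rows that do not move let the fingers close. It gives the time, the measured TCP pose, the force, the opening and the grip force at its end, in the units of the state.
- get_obs(): the state, without advancing time (a new reading comes with each control period).
- imaging.camera(name): name is "scene" or "top"; returns (picture, depth): 400x640x3 uint8, blue, green, red; 400x640 float32, m along the optical axis (not along the pixel's ray), 0 where there is no reading.
- imaging.get_calibration(name): a dict with "camera_matrix" (3x3 intrinsics, pixels), "eye" and "rotation" of the camera in the world. Camera axes: x right, y down, z forward; pixel columns grow to the right and rows downward; lengths in m; the calibration is good to about 2 mm. A picture is of the moment at which its call begins. get_calibration takes no time and is no camera call.
- order.job_done(): hands the job in; it is judged then, once.
The state is a dict: "clock": time; "joint_pos": joint angles; "joint_vel": joint speeds; "tau": joint torques, N m; "eef_pos": TCP position; "tool_rot": TCP orientation; "ft_force": force on the tool from outside, world axes, zero at the start; "ft_torque": the same for the moment, N m; "grip_width": finger opening in m; "grasp_force": force on a finger pad.
Only numpy, scipy, OpenCV 4.12 (cv2) and the standard library are available. Lean on these libraries where they do the work, as an engineer would, in place of code of your own. Each camera call takes 0.05 s, during which the arm holds its last target. There are 200 camera calls.

### The job

Starting at the rack's green end, press a fingertip lightly on the touch rail and run it along over the first, second and third gaps, counting full and empty gaps alike, and go no further along the rail than the third. Then push the loose blue test cassette across the tray and lengthwise into that third gap until it is fully home against the back stop. Only push it with the fingers, never lift it or let it enter another gap, and leave everything else where it stands.

Things in the scene. Friction and masses are not known exactly. Their poses are not given: they have to be found in the camera images.
- rack: Fixed cassette rack: a flat grey loading tray, top at z = 6 mm, with a row of seven gaps at its far side. Origin on the table (z = 0) below the middle (fourth) gap; own x points into the gaps, away from the robot within 9 degrees; own y runs along the row, to the left seen from the robot. The tray spans own x -185 to +40, y +-170 mm and is also the gaps' floor.
- gap_mouth (a point): Mouth of the middle (fourth) gap at floor level: rack x = -40, y = 0, z = 6 mm. Gap centres at rack y = +120, +80, +40, 0, -40, -80, -120 mm. Each gap is 30 mm wide, open to the front and above, between cream dividers 10 mm thick that start at rack x = -40 mm with round noses and stand up to z = 36 mm.
- back_stop (a point): Foot of the back stop of the middle gap: rack x = +25, y = 0, z = 6 mm; the stop is at the same rack x in all seven gaps. A cassette fully home has its middle at rack x = -14 mm and sticks 13 mm out of the gap's mouth.
- cassette: A lateral-flow test cassette, a rigid plastic slab 78 long (own x) x 26 wide (own y) x 16 mm high with corners rounded 4 mm, about 60 g; origin at the centre of its underside. Both ends are alike. Blue with a white window: the one to be pushed. It starts loose on the tray in front of the gaps, its long axis within 12 degrees of the gaps' direction.
- loaded_1: A lateral-flow test cassette, a rigid plastic slab 78 long (own x) x 26 wide (own y) x 16 mm high with corners rounded 4 mm, about 60 g; origin at the centre of its underside. Both ends are alike. White with a red window, already fully home in the middle (fourth) gap; loose, leave it.
- loaded_2: A lateral-flow test cassette, a rigid plastic slab 78 long (own x) x 26 wide (own y) x 16 mm high with corners rounded 4 mm, about 60 g; origin at the centre of its underside. Both ends are alike. White with a red window, already fully home in the gap at rack y = +80 mm; loose, leave it.
- touch_rail (a joint): Depression of the touch rail, m: 0 up, 0.008 fully down. A bar 22 mm wide, 280 mm long along rack y, lying over the tops of all seven gaps, middle line at rack x = +20 mm, top at z = 48 mm when up. It sinks as one on springs (about 1.4 N starts it, 4.6 N bottoms it) and springs back when released.
- green_end: Fixed green plastic block 75 x 22 x 34 mm (top at z = 40 mm) on the tray at one end of the row, at rack y = +158 or -158 mm: it marks the end from which gaps are counted (a grey block marks the other end). Origin at the centre of its underside.
- strip_bottle: Black test-strip bottle, 48 mm across, 110 mm high, loose; origin under its centre.
- paper_cup: Cream paper cup, 72 mm across, 75 mm high, loose; origin under its centre.
- thermos: Metal flask with white cap, 72 mm across, 190 mm high, loose; origin under its centre.
- stapler: Violet stapler, 100 x 26 x 28 mm, loose; origin under its centre, own x lengthwise.
- sample_jar: Clear sample jar with yellow lid, 52 mm across, 58 mm high, loose; origin under its centre.
- rail_a (a point): Centre of the top face of the white section of the touch rail right above the gap at rack y = +120 mm, 22 x 40 mm; 48 mm above the table when up.
- rail_b (a point): Centre of the top face of the blue section of the touch rail right above the gap at rack y = +80 mm, 22 x 40 mm; 48 mm above the table when up.
- rail_c (a point): Centre of the top face of the white section of the touch rail right above the gap at rack y = +40 mm, 22 x 40 mm; 48 mm above the table when up.
- rail_d (a point): Centre of the top face of the blue section of the touch rail right above the gap at rack y = +0 mm, 22 x 40 mm; 48 mm above the table when up.
- rail_e (a point): Centre of the top face of the white section of the touch rail right above the gap at rack y = -40 mm, 22 x 40 mm; 48 mm above the table when up.
- rail_f (a point): Centre of the top face of the blue section of the touch rail right above the gap at rack y = -80 mm, 22 x 40 mm; 48 mm above the table when up.
- rail_g (a point): Centre of the top face of the white section of the touch rail right above the gap at rack y = -120 mm, 22 x 40 mm; 48 mm above the table when up.
There are look-alikes about, which are no part of the job. What is meant by the cassette is not pink or yellow, and is the smaller of those in its own colour.

How it is judged:
By the outcome, as a careful person would: the job done as asked, in the order asked, and still so for the second after the job is handed in, with the robot touching nothing.
It also fails if it takes over 64 s, if anything falls off the work surface, if the arm or the gripper's body presses on something with over 40 N, if the wrist force passes 120 N, or if a joint passes its speed limit or range.

## Working session

There is one attempt and no reset: what is moved stays moved. The work goes in short steps, Python scripts to look and compute and a tool call to move; the robot and the scene stay as the last step left them, time stands still between calls to the robot, and variables do not carry over. Pictures are saved under pics/ and viewed, at most 10 in all, crops included, and the job is handed in when it is done.

Besides the shell and the picture viewer there is one more tool, called after "Call:" by a JSON object that holds its "method" and its "body". apply_moves: Moves the arm, as the interface text tells. Its arguments: {"type":"object","properties":{"targets":{"type":"array","items":{"type":"array","items":{"type":"array","items":{"type":"number"}}}}},"required":["targets"]}

```bash
mkdir -p pics; cat > h.py <<'E'
import numpy as np, cv2
from workcell import get_obs, imaging, order
def grab(n):
    im,d=imaging.camera(n); c=imaging.get_calibration(n)
    K=np.array(c["camera_matrix"]);R=np.array(c["rotation"]);e=np.array(c["eye"])
    v,u=np.mgrid[0:400,0:640]
    P=np.stack([(u-K[0,2])/K[0,0]*d,(v-K[1,2])/K[1,1]*d,d],-1)@R.T+e
    P[d==0]=np.nan
    return im,P
E
python3 - <<'E'
from h import *
for n in("top","scene"):
    im,P=grab(n); cv2.imwrite(f"pics/{n}0.png",im); np.savez(f"{n}0.npz",im=im,P=P)
    print(n,imaging.get_calibration(n))
o=get_obs();print(o)
E
```

```text
Traceback (most recent call last):
  File "h.py", line 7, in grab
    P=np.stack([(u-K[0,2])/K[0,0]*d,(v-K[1,2])/K[1,1]*d,d],-1)@R.T+e
      ~~~~~~~~~~~~~~~~~~~~~~~~~~~~~~~~~~~~~~~~~~~~~~~~~~~~~~~~^~~~
ValueError: matmul: Input operand 1 has a mismatch in its core dimension 0, with gufunc signature (n?,k),(k,m?)->(n?,m?) (size 4 is different from 3)
```

Rotation is a quaternion.

```bash
sed -i 's/R=np.array(c\["rotation"\])/R=Rot.from_quat(c["rotation"]).as_matrix()/; 1a from scipy.spatial.transform import Rotation as Rot' h.py
python3 - <<'E'
from h import *
for n in("top","scene"):
    im,P=grab(n); cv2.imwrite(f"pics/{n}0.png",im); np.savez(f"{n}0.npz",im=im,P=P)
    print(n,imaging.get_calibration(n)); print(np.nanmedian(P[...,2]), P[200,320])
o=get_obs();print(o)
E
```

```text
top {'camera_matrix': array([[377.48881567,   0.        , 325.17290766],
       [  0.        , 377.48881567, 196.62493168],
       [  0.        ,   0.        ,   1.        ]]), 'eye': array([ 0.34081247, -0.01973977,  0.87334896]), 'rotation': array([ 0.72576109, -0.67899499,  0.0775479 , -0.07888571])}
0.0008166121672702475 [5.27053472e-01 1.44418188e-05 6.72449874e-03]
scene {'camera_matrix': array([[371.67483436,   0.        , 315.15963476],
       [  0.        , 371.67483436, 199.13360093],
       [  0.        ,   0.        ,   1.        ]]), 'eye': array([0.84312128, 0.29917933, 0.85898479]), 'rotation': array([ 0.38607193,  0.88347414, -0.24183153, -0.10926767])}
-0.00037243262429564883 [ 0.45909999 -0.03012518  0.005697  ]
{'clock': 0.15, 'joint_pos': array([-1.13598841e+00,  2.41239785e-01,  4.03911705e-03,  1.33519787e+00,
       -2.32647657e-05,  1.57079596e+00]), 'joint_vel': array([-0.00095677, -0.00238142,  0.003857  ,  0.00112822, -0.00110018,
       -0.00236427]), 'tau': array([-3.82148264e-04, -3.72634792e+01,  2.52638698e+01,  1.24067726e-02,
        1.99855901e-05,  1.74284054e-06]), 'eef_pos': array([ 0.21042313, -0.45307154,  0.24761958]), 'tool_rot': array([ 9.76460338e-01,  2.15695539e-01, -1.84153111e-04, -7.79738602e-04]), 'ft_force': array([-1.05477703, -0.30929278,  0.53670658]), 'ft_torque': array([ 0.00927555, -0.05932349, -0.01091751]), 'grasp_force': 0.0, 'grip_width': 0.08540301409665006}
```

View pics/top0.png

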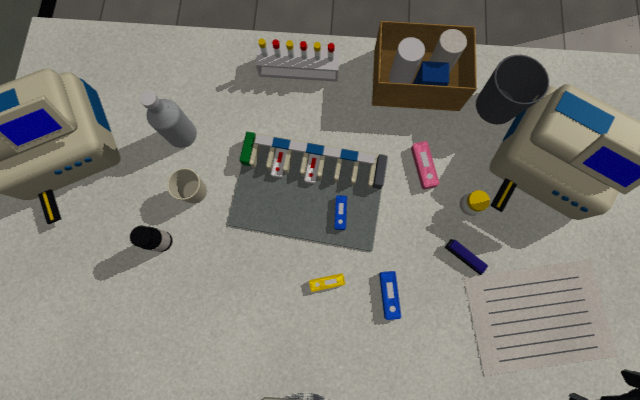

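View pics/scene0.png

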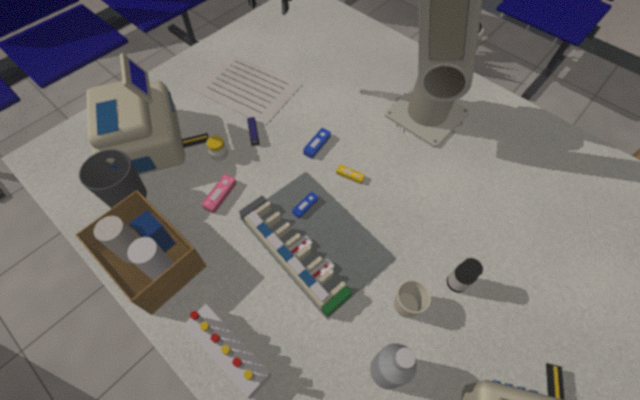

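Top view: the green block is at left (248,148), so counting starts at rack y=+120. The white cassettes at (278,160) and (313,168) sit in +80 and 0, so the third gap is the empty one at +40, about (296,165). The small blue cassette is at (341,212) on the tray; the larger blue one at (390,295) is a decoy. The scene view agrees.

```bash
cat > m.py <<'E'
from h import *
def measure(im,P):
    hsv=cv2.cvtColor(im,cv2.COLOR_BGR2HSV); H,S,V=[hsv[...,i] for i in range(3)]
    x,y,z=P[...,0],P[...,1],P[...,2]
    blue=(H>95)&(H<130)&(S>120)
    win=np.zeros_like(blue); win[125:255,220:400]=1
    rail=win&(abs(z-.047)<.006)&(S<255)
    out={}
    rb=rail&blue
    n,l,st,c=cv2.connectedComponentsWithStats(rb.astype(np.uint8))
    out['railblue']=[(st[i,4],np.round((P[l==i].min(0)+P[l==i].max(0))/2,4),np.round(P[l==i].mean(0),4)) for i in range(1,n) if st[i,4]>25]
    g=win&(H>45)&(H<85)&(S>120)&(abs(z-.040)<.004)
    out['green']=(g.sum(),cv2.minAreaRect(P[g][:,:2].astype(np.float32)*1000))
    t=win&(abs(z-.006)<.004)&(x<.6)
    out['traycount']=t.sum()
    b=win&(z>.016)&(z<.028)&(y<.06)
    n,l,st,c=cv2.connectedComponentsWithStats(cv2.morphologyEx((blue&win&(z>.014)&(z<.03)).astype(np.uint8),cv2.MORPH_CLOSE,np.ones((7,7))))
    for i in range(1,n):
        if st[i,4]>60:
            q=P[(l==i)&(z>.018)&(z<.027)]
            out[f'cass{i}']=(len(q),cv2.minAreaRect(q[:,:2].astype(np.float32)*1000),np.round(np.median(q,0),4))
    return out
if __name__=="__main__":
    for n in("top","scene")[:1]:
        f=np.load(n+"0.npz"); im,P=f['im'],f['P']
        for k,v in measure(im,P).items(): print(k,v)
        q=P[:,:,:]
        m=(abs(q[...,2]-.048)<.004); m[:125]=0;m[200:]=0;m[:,:255]=0;m[:,372:]=0
        print('railall',m.sum(),cv2.minAreaRect(q[m][:,:2].astype(np.float32)*1000))
        m=(abs(q[...,2]-.006)<.0025); m[:140]=0;m[260:]=0;m[:,:220]=0;m[:,400:]=0
        print('tray',m.sum(),cv2.minAreaRect(q[m][:,:2].astype(np.float32)*1000))
        v=im[120:260,220:400]; cv2.imwrite("pics/crop0.png",cv2.resize(v,None,fx=4,fy=4,interpolation=cv2.INTER_CUBIC))
E
python3 m.py
```

```text
railblue [(np.int32(152), array([0.6471, 0.0999, 0.0467]), array([0.647 , 0.0998, 0.0478])), (np.int32(154), array([0.6389, 0.0201, 0.0468]), array([0.6379, 0.0201, 0.0481])), (np.int32(160), array([ 0.6299, -0.0591,  0.0464]), array([ 0.6291, -0.0595,  0.0479]))]
green (np.int64(276), ((636.2655029296875, 177.97862243652344), (21.61612892150879, 73.75250244140625), 83.17764282226562))
traycount 9530
cass2 (373, ((500.58184814453125, -49.12202453613281), (77.97600555419922, 25.319293975830078), 2.9977498054504395), array([ 0.4988, -0.0493,  0.0223]))
railall 1132 ((639.6368408203125, 22.8944091796875), (272.5382995605469, 24.081127166748047), 83.55939483642578)
tray 8978 ((531.0953369140625, 24.80859375), (284.8656921386719, 423.86016845703125), 3.8027236461639404)
```

View pics/crop0.png

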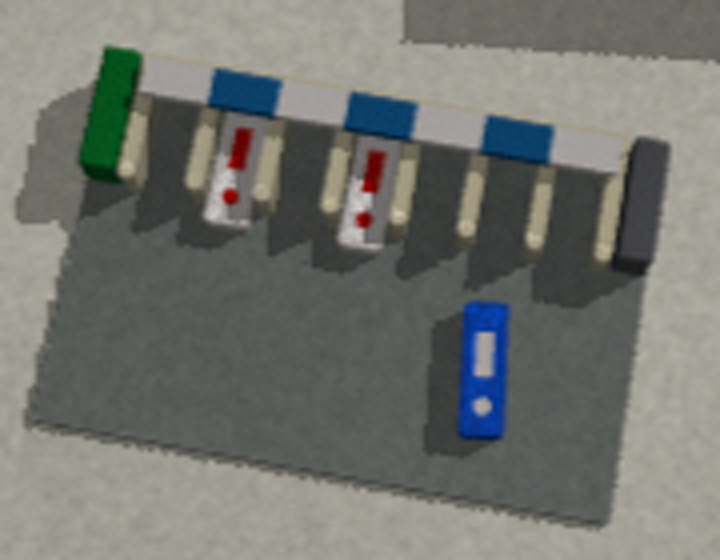

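Call:
{"method": "apply_moves", "body": {"targets": [[[0.3,0.3,0,7,-1],[0.5,0.5,0,7,-1]]]}}

```text
clock: 0.32
eef_pos: [0.2417, -0.4223, 0.2477]
tool_rot: [0.943, 0.334, -0.0, -0.0]
ft_force: [0.9, -0.2, 0.8]
grip_width: 0.064
grasp_force: 0.0
```

```bash
python3 -c "
from h import *
o=get_obs();print(o['joint_pos'],o['eef_pos'],o['tool_rot'])"
```

```text
[-1.05054502e+00  2.14637810e-01 -3.01046585e-02  1.32661591e+00
 -7.54719085e-04  1.41003150e+00] [ 0.24166373 -0.42226356  0.24770353] [ 9.42584970e-01  3.33966096e-01 -4.21520921e-04 -2.09034454e-04]
```

Rack origin is about (0.618, 0.022), yaw −6.4°; green comes out at its expected place. The third gap (+40) is empty. The cassette is at (0.500, −0.049), yaw about +3°. Moving to the rail start.

Call:
{"method": "apply_moves", "body": {"targets": [[[0.54,0.745,0,7.1,-1],[0.54,0.745,0,7.1,-1],[0.54,0.745,0,7.1,-1],[0.54,0.745,0,7.1,-1],[0.54,0.745,0,7.1,-1],[0.54,0.745,0,7.1,-1],[0.54,0.745,0,7.1,-1],[0.54,0.745,0,7.1,-1]]]}}

```text
clock: 0.98
eef_pos: [0.416, -0.1814, 0.2482]
tool_rot: [0.669, 0.743, -0.0, -0.0]
ft_force: [0.7, -0.3, 0.6]
grip_width: -0.0001
grasp_force: 0.0
```

Call:
{"method": "apply_moves", "body": {"targets": [[[0.54,0.745,0,7.1,-1],[0.54,0.745,0,7.1,-1],[0.54,0.745,0,7.1,-1],[0.54,0.745,0,7.1,-1],[0.54,0.745,0,7.1,-1],[0.54,0.745,0,7.1,-1],[0.54,0.745,0,7.1,-1],[0.54,0.745,0,7.1,-1]]]}}

```text
clock: 1.65
eef_pos: [0.5888, 0.057, 0.2478]
tool_rot: [0.234, 0.972, -0.0, -0.0]
ft_force: [0.9, -0.1, 0.9]
grip_width: 0.0006
grasp_force: 0.0
```

Call:
{"method": "apply_moves", "body": {"targets": [[[0,0,0,0,-1]]]}}

```text
clock: 1.73
eef_pos: [0.5909, 0.0608, 0.2465]
tool_rot: [0.233, 0.973, 0.001, -0.0]
ft_force: [-1.3, -1.3, -0.1]
grip_width: 0.0001
grasp_force: 0.0
```

Call:
{"method": "apply_moves", "body": {"targets": [[[0.5,0.7,0,6.9,-1],[0.5,0.7,0,6.9,-1],[0.5,0.7,-0.4,6.7,-1],[0,0,-0.9,0,-1],[0,0,-0.9,0,-1],[0,0,-0.9,0,-1],[0,0,-0.6,0,-1],[0,0,0,0,-1]]]}}

```text
clock: 2.4
eef_pos: [0.6431, 0.138, 0.0925]
tool_rot: [0.061, 0.998, -0.002, -0.007]
ft_force: [-1.1, 0.8, -0.9]
grip_width: 0.0002
grasp_force: 0.0
```

Call:
{"method": "apply_moves", "body": {"targets": [[[0.22,0.18,0,0.6,-1],[0,0,0,0,-1],[0,0,0,0,-1]]]}}

```text
clock: 2.65
eef_pos: [0.6581, 0.1466, 0.1021]
tool_rot: [0.056, 0.998, 0.0, 0.001]
ft_force: [0.7, 0.7, 0.3]
grip_width: -0.0002
grasp_force: 0.0
```

Call:
{"method": "apply_moves", "body": {"targets": [[[-0.15,-0.02,-0.4,0,-1],[0,0,-0.4,0,-1],[0,0,0,0,-1],[0,0,0,0,-1],[0,0,0,0,-1]]]}}

```text
clock: 3.07
eef_pos: [0.6518, 0.1457, 0.0701]
tool_rot: [0.056, 0.998, 0.0, 0.001]
ft_force: [0.0, -0.1, 0.5]
grip_width: 0.0001
grasp_force: 0.0
```

Call:
{"method": "apply_moves", "body": {"targets": [[[0,0,-0.07,0,-1],[0,0,-0.06,0,-1],[0,0,0,0,-1],[0,0,0,0,-1],[0,0,0,0,-1]]]}}

```text
clock: 3.48
eef_pos: [0.652, 0.1458, 0.064]
tool_rot: [0.056, 0.998, 0.0, 0.001]
ft_force: [1.5, 0.4, 1.8]
grip_width: 0.0001
grasp_force: 1.0
```

Call:
{"method": "apply_moves", "body": {"targets": [[[0,0,-0.06,0,-1],[0,0,-0.02,0,-1],[0,0,0,0,-1],[0,0,0,0,-1],[0,0,0,0,-1]]]}}

```text
clock: 3.9
eef_pos: [0.6517, 0.1458, 0.0604]
tool_rot: [0.056, 0.998, 0.0, 0.001]
ft_force: [2.8, 0.1, 3.8]
grip_width: 0.0002
grasp_force: 1.7
```

```bash
python3 - <<'E'
from h import *
im,P=grab("scene"); z=P[...,2]
f=np.load("scene0.npz");z0=f['P'][...,2]; 
m=np.zeros(z.shape,bool); m[205:310,240:340]=1
m&=(abs(z0-.047)<.005)&(z<.06)
print(m.sum(),np.nanmedian(z[m]-z0[m])); print(get_obs()['ft_force'])
cv2.imwrite("pics/s1.png",cv2.resize(im[150:330,200:420],None,fx=3,fy=3))
E
```

```text
824 -0.004638290589198457
[ 3.04012463 -0.82790231  2.86614028]
```

View pics/s1.png

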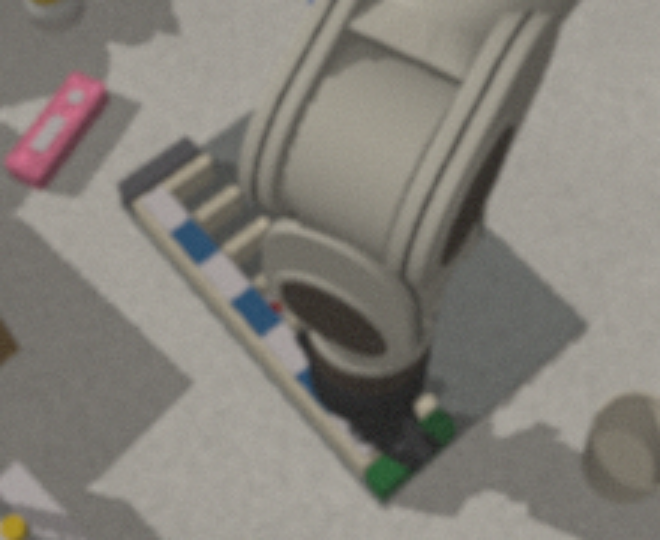

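The picture shows the shut finger at the green end with the rail sunk 4.6 mm (about 3 N). Sliding along to the third gap.

Call:
{"method": "apply_moves", "body": {"targets": [[[-0.017,-0.15,0.01,0,-1],[-0.017,-0.15,0,0,-1],[-0.017,-0.15,0,0,-1],[-0.017,-0.15,0,0,-1],[-0.017,-0.15,0,0,-1],[-0.017,-0.15,0,0,-1],[-0.017,-0.15,0,0,-1]]]}}

```text
clock: 4.53
eef_pos: [0.646, 0.103, 0.0603]
tool_rot: [0.056, 0.998, 0.0, -0.0]
ft_force: [-0.0, 2.1, 3.1]
grip_width: 0.0001
grasp_force: 1.7
```

Call:
{"method": "apply_moves", "body": {"targets": [[[-0.017,-0.15,0,0,-1],[-0.017,-0.15,0,0,-1],[-0.017,-0.15,0,0,-1],[-0.017,-0.15,0,0,-1],[-0.017,-0.15,0,0,-1],[-0.01,-0.1,0,0,-1],[0,0,0,0,-1],[0,0,0,0,-1]]]}}

```text
clock: 5.2
eef_pos: [0.6423, 0.0683, 0.0602]
tool_rot: [0.056, 0.998, -0.001, -0.0]
ft_force: [0.4, -2.0, 3.9]
grip_width: -0.0
grasp_force: 1.7
```

Call:
{"method": "apply_moves", "body": {"targets": [[[-0.012,-0.1,0,0,-1],[-0.01,-0.1,0,0,-1],[0,0,0,0,-1],[0,0,0,0,-1]]]}}

```text
clock: 5.53
eef_pos: [0.6415, 0.0614, 0.0603]
tool_rot: [0.056, 0.998, -0.0, -0.0]
ft_force: [0.2, 0.0, 4.2]
grip_width: -0.0
grasp_force: 1.7
```

Call:
{"method": "apply_moves", "body": {"targets": [[[0,0,0.5,0,-1],[0,0,0.8,0,-1],[0,0,0.8,0,-0.05],[-0.59,-0.46,0,4.8,-0.05],[-0.59,-0.46,0,4.8,-0.05],[-0.59,-0.46,0,0,-0.05],[-0.59,-0.46,0,0,-0.05],[-0.59,-0.46,0,0,-0.05]]]}}

```text
clock: 6.2
eef_pos: [0.5214, -0.0313, 0.1434]
tool_rot: [-0.028, 1.0, -0.001, -0.001]
ft_force: [-0.9, -0.1, -0.2]
grip_width: 0.0403
grasp_force: 0.0
```

Call:
{"method": "apply_moves", "body": {"targets": [[[-0.59,-0.46,0,0,-0.05],[0,0,0,0,-0.05],[0,0,0,0,-0.05],[0,0,0,0,-0.05]]]}}

```text
clock: 6.53
eef_pos: [0.5003, -0.0488, 0.1442]
tool_rot: [-0.028, 1.0, -0.0, 0.0]
ft_force: [0.3, -0.8, -0.4]
grip_width: 0.0404
grasp_force: 0.0
```

```bash
python3 - <<'E'
from h import *
im,P=grab("scene"); z=P[...,2]
f=np.load("scene0.npz");z0=f['P'][...,2]
m=np.zeros(z.shape,bool); m[205:310,240:340]=1
m&=(abs(z0-.047)<.005)&(z<.06)
print(m.sum(),np.nanmedian(z[m]-z0[m])); o=get_obs(); print(o['eef_pos'],o['grip_width'])
E
```

```text
1130 1.5679268756119136e-06
[ 0.50069883 -0.04852996  0.14418102] 0.04063702331118148
```

Call:
{"method": "apply_moves", "body": {"targets": [[[0,0,-0.8,0,-0.05],[0,0,-0.8,0,-0.05],[0,0,-0.7,0,-0.05],[0,0,-0.4,0,-0.05],[0,0,-0.2,0,-0.05],[0,0,0,0,-0.05],[0,0,0,0,-0.05]]]}}

```text
clock: 7.17
eef_pos: [0.5008, -0.0483, 0.0283]
tool_rot: [-0.028, 1.0, -0.0, -0.0]
ft_force: [0.5, -0.1, -0.2]
grip_width: 0.0405
grasp_force: 0.0
```

Call:
{"method": "apply_moves", "body": {"targets": [[[0.015,0.15,0,0,-0.05],[0.015,0.15,0,-1.2,-0.05],[0.015,0.15,0,-1.2,-0.05],[0.015,0.15,0,-1.2,-0.05],[0.015,0.15,0,-1.2,-0.05],[0.015,0.15,0,-1.2,-0.05],[0.015,0.15,0,-1.2,-0.05],[0.015,0.15,0,-1.2,-0.05]]]}}

```text
clock: 7.83
eef_pos: [0.5063, -0.0, 0.0301]
tool_rot: [0.046, 0.999, 0.0, 0.002]
ft_force: [0.2, -0.5, -0.3]
grip_width: 0.0409
grasp_force: 0.2
```

Call:
{"method": "apply_moves", "body": {"targets": [[[0.017,0.15,0,-1.2,-0.05],[0.017,0.15,0,0,-0.05],[0.017,0.15,0,0,-0.05],[0.017,0.15,0,0,-0.05],[0.017,0.15,0,0,-0.05],[0,0,0,0,-0.05],[0,0,0,0,-0.05]]]}}

```text
clock: 8.42
eef_pos: [0.5082, 0.0299, 0.0284]
tool_rot: [0.055, 0.998, 0.0, 0.0]
ft_force: [-0.2, -0.2, 0.1]
grip_width: 0.0405
grasp_force: 0.0
```

```bash
cat > c.py <<'E'
from h import *
import sys
O=np.array([.618,.0223]);s=np.deg2rad(-6.4);A=np.array([[np.cos(s),np.sin(s)],[-np.sin(s),np.cos(s)]])
o=get_obs();t=Rot.from_quat(o['tool_rot']).as_matrix()[:2,1]
print('tcp rack',A@(o['eef_pos'][:2]-O)*1000,'ytool',np.degrees(np.arctan2(t[1],t[0]))-83.6)
for n in sys.argv[1:]:
    im,P=grab(n); hsv=cv2.cvtColor(im,cv2.COLOR_BGR2HSV)
    cv2.imwrite(f"pics/{n}_{int(o['clock']*100)}.png",im)
    m=(hsv[...,0]>95)&(hsv[...,0]<130)&(hsv[...,1]>120)&(P[...,2]>.0175)&(P[...,2]<.027)
    r=(P[...,:2]-O)@A.T*1000
    m&=(abs(r[...,1])<150)&(r[...,0]>-190)&(r[...,0]<0)
    q=r[m]
    print(n,len(q),'min',q.min(0),'max',q.max(0),'rect',cv2.minAreaRect(q.astype(np.float32)))
    for k,nm in((80,'l2'),(0,'l1')):
        w=(abs(r[...,1]-k)<13)&(P[...,2]>.019)&(P[...,2]<.025)&(r[...,0]>-75)&(r[...,0]<-20)
        if w.sum(): print(nm,w.sum(),r[w].min(0))
E
python3 c.py top scene
```

```text
tcp rack [-109.92560701   -4.7226135 ] ytool 0.06877167384133998Traceback (most recent call last):
  File "c.py", line 13, in <module>
    print(n,len(q),'min',q.min(0),'max',q.max(0),'rect',cv2.minAreaRect(q.astype(np.float32)))
                         ~~~~~^^^
    return umr_minimum(a, axis, None, out, keepdims, initial, where)
ValueError: zero-size array to reduction operation minimum which has no identity
```

```bash
python3 c.py scene; ls pics
```

```text
tcp rack [-110.00579773   -5.02258552] ytool 0.040513617426057635
scene 112 min [-118.07747111  -24.41294618] max [-73.112604     5.01797821] rect ((-95.63442993164062, -9.679858207702637), (45.10238265991211, 29.117687225341797), 0.6102809309959412)
l2 124 [-52.61431381  68.07159177]
l1 124 [-74.83188785 -12.61376871]
crop0.png
s1.png
scene0.png
scene_846.png
top0.png
top_841.png
```

```bash
python3 -c "
import cv2;i=cv2.imread('pics/scene_846.png');cv2.imwrite('pics/s2.png',cv2.resize(i[150:320,220:420],None,fx=4,fy=3.5,interpolation=cv2.INTER_CUBIC))"
```

```text
(no output)
```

View pics/s2.png

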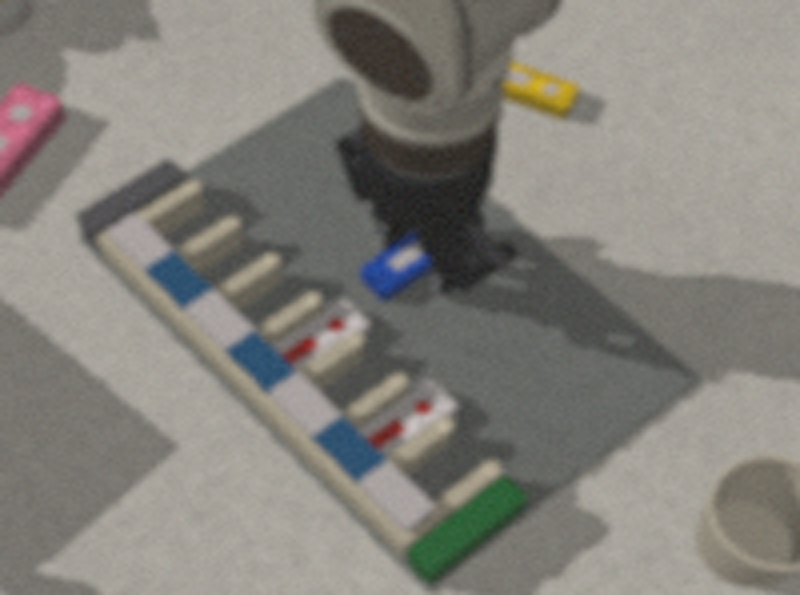

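The cassette sits between the fingers, in line with the gaps, front at rack x≈−73; the loaded cassettes are untouched. Continuing.

Call:
{"method": "apply_moves", "body": {"targets": [[[0.016,0.14,0,0,-0.05],[0.016,0.14,0,0,-0.05],[0.016,0.14,0,0,-0.05],[0.016,0.14,0,0,-0.05],[0.016,0.14,0,0,-0.05],[0.016,0.14,0,0,-0.05],[0,0,0,0,-0.05],[0,0,0,0,-0.05]]]}}

```text
clock: 9.18
eef_pos: [0.5121, 0.0635, 0.0283]
tool_rot: [0.055, 0.998, 0.0, 0.0]
ft_force: [-1.2, 0.3, 0.3]
grip_width: 0.0407
grasp_force: 0.0
```

Call:
{"method": "apply_moves", "body": {"targets": [[[0,0,0.4,0,-0.05],[0,0,0.8,0,-0.05],[-0.8,-0.2,0.6,0,-0.05],[-1,0,0,0,-1],[-1,0,0,0,-1],[-1,0,0,0,-1],[-1,0,0,0,-1],[0,0,0,0,-1]]]}}

```text
clock: 9.85
eef_pos: [0.308, 0.0533, 0.0978]
tool_rot: [0.055, 0.998, -0.001, -0.007]
ft_force: [-1.2, -0.5, -1.0]
grip_width: 0.0003
grasp_force: 0.0
```

```bash
python3 c.py top scene
```

```text
tcp rack [-311.47852781   -3.73554444] ytool 0.04356787765992465
top 307 min [-151.29264987    7.85404403] max [-73.05785737  33.93418693] rect ((-112.17802429199219, 20.905065536499023), (78.23529052734375, 26.07219886779785), 0.025214532390236855)
l2 135 [-52.02182594  67.12693004]
l1 139 [-74.74236009 -12.94240052]
scene 226 min [-150.1547186    12.07428112] max [-72.37791335  38.41520393] rect ((-111.25498962402344, 25.244312286376953), (26.21852684020996, 77.77689361572266), 89.86003112792969)
l2 126 [-52.43286146  67.15848275]
l1 109 [-52.30651353 -12.09507363]
```

Top and kinematics agree: cassette centre at rack (−112, +21), parallel to the gaps (the right pad trails it, so the sign of my offset was wrong). About 18.5 mm further along +y.

Call:
{"method": "apply_moves", "body": {"targets": [[[1,0.06,0,0,-0.05],[1,0.06,0,0,-0.05],[1,0.06,0,0,-0.05],[1,0.06,0,0,-0.05],[0.9,0.04,0,0,-0.05],[0,0,0,0,-0.05],[0,0,0,0,-0.05]]]}}

```text
clock: 10.53
eef_pos: [0.5196, 0.0661, 0.0996]
tool_rot: [0.056, 0.998, 0.0, 0.001]
ft_force: [-1.0, -0.6, 0.4]
grip_width: 0.0405
grasp_force: 0.0
```

Call:
{"method": "apply_moves", "body": {"targets": [[[-0.265,-0.24,0,0,-0.05],[0,0,0,0,-0.05],[0,0,-0.8,0,-0.05],[0,0,-0.6,0,-0.05],[0,0,-0.38,0,-0.05],[0,0,0,0,-0.05],[0,0,0,0,-0.05]]]}}

```text
clock: 11.12
eef_pos: [0.5046, 0.0566, 0.0288]
tool_rot: [0.056, 0.998, -0.0, -0.001]
ft_force: [0.5, -0.8, 0.9]
grip_width: 0.0405
grasp_force: 0.0
```

```bash
python3 c.py
```

```text
tcp rack [-116.52306286   21.40586605] ytool 0.010387875189536544
```

Call:
{"method": "apply_moves", "body": {"targets": [[[0.1,-0.01,0,0,-0.05],[0.015,0.13,0,0,-0.05],[0.015,0.13,0,0,-0.05],[0.015,0.13,0,0,-0.05],[0.015,0.13,0,0,-0.05],[0.015,0.135,0,0,-0.05],[0,0,0,0,-0.05],[0,0,0,0,-0.05]]]}}

```text
clock: 11.78
eef_pos: [0.5123, 0.083, 0.0291]
tool_rot: [0.055, 0.998, 0.0, -0.0]
ft_force: [-0.2, -0.6, -0.5]
grip_width: 0.0406
grasp_force: 0.0
```

```bash
python3 c.py
```

```text
tcp rack [-111.79080964   48.55299754] ytool 0.07328422699961834
```

Call:
{"method": "apply_moves", "body": {"targets": [[[0,-0.06,0,0,-0.05],[0,0,0.5,0,-0.05],[0,0,0.7,0,-0.05],[-0.8,0,0.6,0,-0.05],[-1,0,0,0,-1],[-1,0,0,0,-1],[-1,0,0,0,-1],[-1,0,0,0,-1]]]}}

```text
clock: 12.45
eef_pos: [0.3184, 0.0795, 0.1009]
tool_rot: [0.056, 0.998, 0.0, -0.0]
ft_force: [0.0, 0.8, 1.0]
grip_width: -0.0002
grasp_force: 0.0
```

```bash
python3 c.py top scene; python3 - <<'E'
import glob,cv2,os
f=max(glob.glob('pics/top_*.png'),key=os.path.getmtime);i=cv2.imread(f)
cv2.imwrite('pics/t3.png',cv2.resize(i[125:255,220:400],None,fx=4,fy=4,interpolation=cv2.INTER_CUBIC))
E
```

```text
tcp rack [-304.08783128   23.44706731] ytool -0.04373564103751448
top 311 min [-152.44125133   27.0199372 ] max [-74.69499956  53.35734521] rect ((-113.56837463378906, 40.1866340637207), (77.738525390625, 26.282949447631836), 0.05737541615962982)
l2 132 [-52.25406758  67.15730718]
l1 133 [-52.32901537 -12.81145985]
scene 223 min [-151.37834229   31.37622451] max [-73.97592664  57.92303409] rect ((-112.70120239257812, 44.802249908447266), (77.35005187988281, 26.494691848754883), 0.37398454546928406)
l2 127 [-52.74889865  67.72172388]
l1 117 [-52.04279546 -11.89285842]
```

View pics/t3.png

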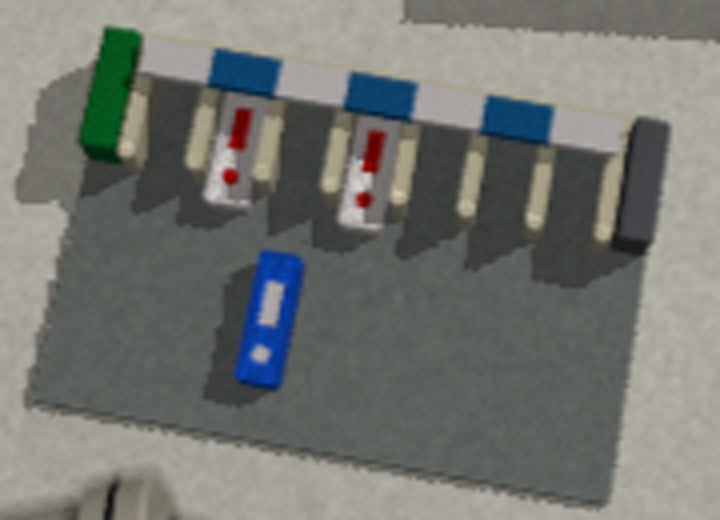

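```bash
python3 - <<'E'
from h import *
O=np.array([.618,.0223]);s=np.deg2rad(-6.4);A=np.array([[np.cos(s),np.sin(s)],[-np.sin(s),np.cos(s)]])
for n in("top","scene"):
    im,P=grab(n); r=(P[...,:2]-O)@A.T*1000; z=P[...,2]
    for k in(80,40,0):
        w=(abs(r[...,1]-k)<20)&(z>.0185)&(z<.026)&(r[...,0]>-160)&(r[...,0]<-30 if k==40 else r[...,0]<-41)&((r[...,0]<-60) if k==40 else (r[...,0]>-60))
        y=r[w][:,1]; print(n,k,w.sum(),np.percentile(y,[2,50,98]))
    for k in range(-140,141,40):
        w=(abs(r[...,1]-k)<12)&(z>.032)&(z<.040)&(r[...,0]>-35)&(r[...,0]<5)
        y=r[w][:,1]
        if w.sum(): print(n,'div',k,w.sum(),np.median(y).round(1),end=' ')
    print()
E
```

```text
top 80 56 [66.28652825 78.81249848 91.21723283]
top 40 380 [27.2942064  39.87396861 52.61419741]
top 0 54 [-12.79305723  -1.6192635   10.78995647]
top div -140 100 -142.3 top div -100 76 -100.9 top div -60 73 -60.8 top div -20 72 -21.0 top div 20 75 19.0 top div 60 74 59.0 top div 100 72 99.0 top div 140 108 141.1 
scene 80 49 [71.29735152 83.40294634 95.30880674]
scene 40 310 [32.02675534 44.79826802 57.2739779 ]
scene 0 42 [-9.12020673  3.17280804 16.28244232]
scene div -140 106 -139.4 scene div -100 67 -96.0 scene div -60 68 -55.8 scene div -20 73 -16.0 scene div 20 74 23.8 scene div 60 74 64.2 scene div 100 80 103.9 scene div 140 93 144.3
```

Relative to the dividers (gap centre +39.0 in the same image) the cassette is 0.9 mm off, which is within clearance. Going behind it with shut fingers.

Call:
{"method": "apply_moves", "body": {"targets": [[[0.8,0.02,0,0,-1],[0.8,0.02,0,0,-1],[0.8,0.02,0,0,-1],[0.7,0.02,0,0,-1],[0,0,0,0,-1],[0,0,0,0,-1]]]}}

```text
clock: 13.15
eef_pos: [0.4474, 0.0831, 0.1009]
tool_rot: [0.056, 0.998, 0.0, 0.001]
ft_force: [-1.8, -0.2, -0.3]
grip_width: 0.0002
grasp_force: 0.0
```

```bash
python3 c.py
```

```text
tcp rack [-176.29066751   41.36769746] ytool -0.05918506315728678
```

Call:
{"method": "apply_moves", "body": {"targets": [[[0,0,-0.8,0,-1],[0,0,-0.7,0,-1],[0,0,-0.32,0,-1],[0,0,0,0,-1],[0.15,-0.017,0,0,-1],[0.15,-0.017,0,0,-1],[0.15,-0.017,0,0,-1],[0.15,-0.017,0,0,-1]]]}}

```text
clock: 13.82
eef_pos: [0.4703, 0.0806, 0.0297]
tool_rot: [0.056, 0.998, 0.0, 0.001]
ft_force: [-1.3, 0.8, 1.0]
grip_width: -0.0
grasp_force: 0.5
```

Call:
{"method": "apply_moves", "body": {"targets": [[[0.15,-0.017,0,0,-1],[0.15,-0.017,0,0,-1],[0.15,-0.017,0,0,-1],[0.15,-0.017,0,0,-1],[0.15,-0.017,0,0,-1],[0,0,0,0,-1],[0,0,0,0,-1]]]}}

```text
clock: 14.4
eef_pos: [0.499, 0.0769, 0.0282]
tool_rot: [0.056, 0.998, -0.0, 0.0]
ft_force: [-0.7, 0.1, 0.2]
grip_width: 0.0
grasp_force: 0.0
```

```bash
python3 c.py scene
```

```text
tcp rack [-124.30018146   41.02310919] ytool -0.003733322715191889
scene 229 min [-111.65445142   30.37397497] max [-32.7149897  58.3125512] rect ((-72.15764617919922, 44.17905807495117), (78.85126495361328, 27.954605102539062), 1.1954468488693237)
l2 127 [-52.95128809  67.99809999]
l1 113 [-51.35324696 -12.89655998]
```

Nose has just entered the third gap, centred. Continuing.

Call:
{"method": "apply_moves", "body": {"targets": [[[0.12,-0.0135,0,0,-1],[0.12,-0.0135,0,0,-1],[0.12,-0.0135,0,0,-1],[0.12,-0.0135,0,0,-1],[0.12,-0.0135,0,0,-1],[0.12,-0.0135,0,0,-1],[0.12,-0.0135,0,0,-1],[0.12,-0.0135,0,0,-1]]]}}

```text
clock: 15.12
eef_pos: [0.5372, 0.0726, 0.0283]
tool_rot: [0.056, 0.998, 0.0, -0.0]
ft_force: [-1.4, 0.3, 0.7]
grip_width: 0.0
grasp_force: 0.6
```

```bash
python3 c.py scene
```

```text
tcp rack [-85.94967836  40.98848425] ytool 0.010410957204086912
scene 159 min [-75.35091468  30.78816203] max [-0.44654083 57.96250956] rect ((-37.94706344604492, 43.024723052978516), (26.715757369995117, 75.1053695678711), 87.06140899658203)
l2 130 [-52.74618911  67.81297606]
l1 117 [-51.71783238 -12.3926318 ]
```

Call:
{"method": "apply_moves", "body": {"targets": [[[0.12,-0.0135,0,0,-1],[0.12,-0.0135,0,0,-1],[0.12,-0.0135,0,0,-1],[0.12,-0.0135,0,0,-1],[0,0,0,0,-1],[0,0,0,0,-1]]]}}

```text
clock: 15.67
eef_pos: [0.5565, 0.0705, 0.0283]
tool_rot: [0.056, 0.998, 0.0, 0.0]
ft_force: [0.8, 0.4, 0.2]
grip_width: -0.0002
grasp_force: 0.0
```

Call:
{"method": "apply_moves", "body": {"targets": [[[0.04,-0.005,0,0,-1],[0.03,-0.003,0,0,-1],[0,0,0,0,-1],[0,0,0,0,-1]]]}}

```text
clock: 16.0
eef_pos: [0.5588, 0.0702, 0.0283]
tool_rot: [0.056, 0.998, -0.0, 0.0]
ft_force: [0.6, 0.6, 0.4]
grip_width: 0.0005
grasp_force: 0.0
```

```bash
python3 c.py scene
```

```text
tcp rack [-64.16556528  41.0216855 ] ytool 0.014012470810513378
scene 83 min [-52.86731952  31.8577385 ] max [-1.27661097 56.27146285] rect ((-27.556312561035156, 39.4366340637207), (22.99842071533203, 54.269168853759766), 75.86883544921875)
l2 122 [-52.51913835  68.15325136]
l1 111 [-51.67857385 -12.32614334]
```

No contact force on the stop yet; going on in half-millimetre steps until I feel it.

Call:
{"method": "apply_moves", "body": {"targets": [[[0.025,-0.003,0,0,-1],[0,0,0,0,-1],[0,0,0,0,-1]]]}}

```text
clock: 16.3
eef_pos: [0.5597, 0.0701, 0.0283]
tool_rot: [0.056, 0.998, -0.0, -0.0]
ft_force: [-0.6, 0.1, 1.0]
grip_width: -0.0002
grasp_force: 0.3
```

Call:
{"method": "apply_moves", "body": {"targets": [[[0.025,-0.003,0,0,-1],[0,0,0,0,-1],[0,0,0,0,-1]]]}}

```text
clock: 16.55
eef_pos: [0.56, 0.07, 0.0282]
tool_rot: [0.056, 0.998, 0.0, -0.001]
ft_force: [-3.0, 0.2, 2.9]
grip_width: -0.0001
grasp_force: 1.7
```

Call:
{"method": "apply_moves", "body": {"targets": [[[0.02,-0.002,0,0,-1],[0,0,0,0,-1],[0,0,0,0,-1]]]}}

```text
clock: 16.8
eef_pos: [0.5601, 0.07, 0.0281]
tool_rot: [0.056, 0.998, 0.0, -0.002]
ft_force: [-5.3, 0.0, 3.9]
grip_width: -0.0001
grasp_force: 2.8
```

Force is building with no motion, so the cassette is against the stop. Back off, lift and check.

Call:
{"method": "apply_moves", "body": {"targets": [[[-0.3,0.03,0,0,-1],[-0.8,0.09,0,0,-1],[-0.8,0.09,0.4,0,-1],[-0.8,0,0.8,0,-1],[-0.8,0,0.8,0,-1],[-0.8,0,0.5,0,-1],[-0.8,0,0,0,-1],[-0.8,0,0,0,-1]]]}}

```text
clock: 17.47
eef_pos: [0.3317, 0.0786, 0.1249]
tool_rot: [0.056, 0.998, 0.001, 0.003]
ft_force: [0.5, 0.2, 1.2]
grip_width: 0.0004
grasp_force: 0.0
```

```bash
python3 c.py top scene; python3 - <<'E'
import glob,cv2,os
f=max(glob.glob('pics/top_*.png'),key=os.path.getmtime);i=cv2.imread(f)
cv2.imwrite('pics/t4.png',cv2.resize(i[125:255,220:400],None,fx=4,fy=4,interpolation=cv2.INTER_CUBIC))
E
```

```text
tcp rack [-290.80288385   24.03388381] ytool -0.006595034592493221
top 188 min [-52.01732256  26.90532717] max [-0.24096961 53.98372656] rect ((-26.215927124023438, 40.37221908569336), (52.20847702026367, 26.12424659729004), 1.9509773254394531)
l2 135 [-52.48536925  67.00921423]
l1 136 [-51.98373728 -12.53873877]
scene 89 min [-51.41027938  31.92608173] max [-1.32241277 55.48168352] rect ((-26.357585906982422, 43.60660171508789), (23.48482894897461, 50.20332717895508), 89.65099334716797)
l2 126 [-52.32411453  67.91412059]
l1 115 [-51.84578033 -12.52522515]
```

View pics/t4.png

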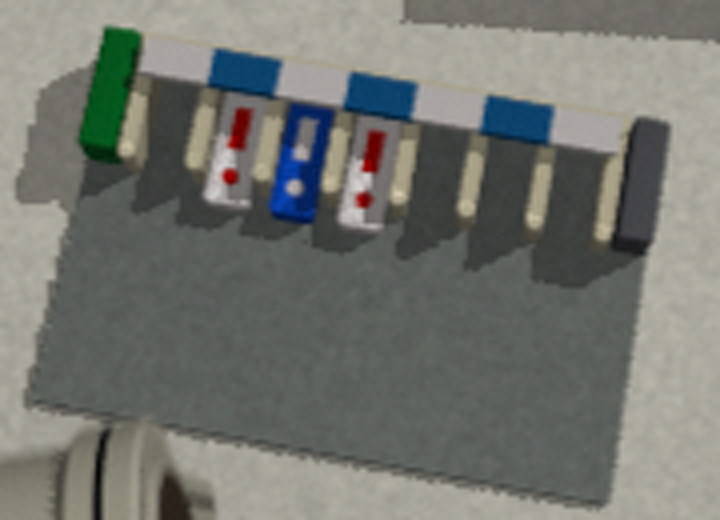

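The blue cassette is in the third gap, at (297,165) in the crop, with its rear at −52.0, flush with the two loaded ones (−52.5 and −52.0). The robot is clear.

```bash
python3 -c "
from workcell import order
print(order.job_done())"
```

```text
the job is handed in; nothing more can be done
None
```

I ran a fingertip along the touch rail from the green end over the first three gaps at about 3–4 N, pushed the blue cassette into the third gap against its back stop, moved the arm clear and handed the job in at about 18 s.

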